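Dock two drives, each in the bay of its thickness

TASK

Two look-alike bare drives stand in the black rack, one thin and one thick; feel which is which by pinching them. Plug the thin one into the dock's blue-framed bay and the thick one into the orange-framed bay, easing each in by feel and pressing it fully home without forcing anything, and leave both standing there released. Do not knock the screwdriver, the jar or the multimeter about.

Things in the scene. Friction and masses are not known exactly. Their poses are not given: they have to be found in the camera images.
- rack: black drive rack, 120 x 180 x 35 mm, origin under its centre; two slots 110 mm apart along y, each 75 mm long (x), 18 mm wide (y), 25 mm deep. In the middle of each stands a silver and dark drive: slab 70 mm along x, 100 mm tall, 0.09 to 0.14 kg, thickness along y. One is 9.5 mm thick, the other 15 mm; which is where differs from start to start: tell it by the finger opening when pinched across y
- rack_left (a point): centre of the floor of the rack's +y slot, 10 mm above the table, axes as the rack's; the drive there stands on it, its centre 50 mm above this point, its top 100 mm above it
- rack_right (a point): the same for the rack's -y slot, which holds the drive of the other thickness
- bay_blue (a point): nominal centre of the mouth of the blue-framed bay, 60 mm above the table in the dock's flat black top, axes as the dock's. Slot 77 mm along x, 12 mm wide along y, bevels 2 mm wide on both long sides: only the 9.5 mm drive enters, upright, 70 mm edge down. The true mouth lies up to 10 mm to either side along y (see dock). 30 mm down, a seat meets the drive's lower edge
- bay_orange (a point): nominal centre of the mouth of the orange-framed bay, 100 mm from the blue one along -y of the dock; alike, but the slot is 77 x 17.5 mm, for the 15 mm drive (the thin one would enter too, wrongly)
- seat_blue (a joint): how far the white connector seat in the blue bay is pressed down, m: 0 is up (30 mm below the mouth), starts between 0 and 3 mm, 10 mm is fully home on a hard stop (drive's lower edge 40 mm below the mouth, its top 60 mm above the deck). It yields to about 6 N and stays where it is pushed
- seat_orange (a joint): the same for the orange bay
- dock: grey fixed housing of the drive dock, 135 x 225 x 52 mm, origin under its centre; bear to 40 N on it at most. Both bays are cut in one black cradle (top 60 mm up) that floats in it: it starts up to 10 mm to either side along the dock's y, both bays shifted alike, found by feel or sight. It slides against 1 N of friction and stays where left: a drive bearing on a bevel draws it in line
- driver: screwdriver lying on the table, about 160 mm long, to be left alone; origin under its middle
- flux: jar, 44 mm across and 60 mm tall, to be left alone; origin at the centre of its underside
- meter: yellow hand multimeter lying on its back, 150 x 75 x 37 mm, to be left alone; origin at the centre of its underside

How it is judged:
By the outcome, as a careful person would: the job done as asked, in the order asked, and still so for the second after the job is handed in, with the robot touching nothing.
It also fails if it takes over 72 s, if anything falls off the work surface, if the arm or the gripper's body presses on something with over 40 N, if the wrist force passes 120 N, or if a joint passes its speed limit or range.

ROBOT

A 6-joint arm with a two-finger parallel gripper is mounted at the origin on the work surface. World frame = base frame: x ahead of the robot, y to its left, z up, the work surface at z = 0. Lengths are in m, angles in degrees, forces in N, time in s.
With the tool pointing down it reaches from about 0.375 to 0.9 m from the base axis. Payload 3.1 kg.
Tool frame: the origin (TCP) lies between the finger pads; the fingertips stand 11 mm ahead of it and the grasp point (between the pads) lies 8 mm behind it; z points along the fingers, y is the line along which they close (so a half turn about z gives the same grasp; the last joint's range is limited). The gripper opens to 87 mm and grips with 3 to 60 N. Pads are 19 mm wide; open, the fingers measure 117 mm over their backs; the gripper's body (75 mm by 190 mm) begins 51 mm behind the grasp point.
Start: joints at [57.611, 30.224, 82.088, -0, 67.689, -10.227], TCP at [0.236, 0.579, 0.234] pointing down, gripper open.
Joint ranges: [-176.69, 176.69], [-43.24, 126.21], [12.49, 139.97], [-82, 262], [0, 151.66], [-163.58, 163.58]. Speed limits (degrees/s): [159.86, 159.86, 180, 180, 180, 180].

INTERFACE

Orientations are given as a 3x3 rotation matrix whose columns are the frame's x, y, z axes.
In Python, from rig import bot gives the robot as it stands.
- The arm moves only by the tool apply_moves, never from a script. Its argument "steps" is a list that holds one entry, the list of rows, each a list of 7 numbers: the shift along the tool's x, y, z in cm, then the turn, a rotation vector about the tool's x, y, z in degrees, then the gripper command: -1 is shut, 1 is fully open, values between are in proportion. In form: [[[dx, dy, dz, rx, ry, rz, jaw], ...]]. A call has 1 to 20 rows; each row is the pose to reach, as a shift and turn from the pose commanded when the call began, along the tool's axes at that moment; what a row does not reach only later rows make up. A row lasts 1/8 s, in which the tool goes at most 62.5 mm and 10.7 degrees, less where a joint would pass 70% of its speed; a pose out of reach is approached as far as the arm can. A call with a gripper value outside its range is refused whole. The fingers move at their own pace and stop on an object; the grip force is fixed at half the most. Time passes only in rows, so rows that repeat a pose let the fingers close. It gives the time, the measured TCP pose, the force, the opening and the grip force at its end, in the units of the state.
- bot.read_state(): the state, without advancing time (a new reading comes with each control period).
- bot.capture(name): name is "scene" or "top" or "wrist"; returns the picture (384x512x3 uint8, blue, green, red); there is no depth.
- bot.camera_model(name): a dict with "intrinsics" (3x3 intrinsics, pixels), "k1" (the pictures are not rectified: a ray, as slopes to the right and down, at radius r is drawn at 1 + k1 r^2 times it, then the intrinsics apply), "R" (3x3) and "t" (3): a world point X has camera coordinates R X + t. Camera axes: x right, y down, z forward; pixel columns grow to the right and rows downward; lengths in m; the calibration is good to about 2 mm. A picture is of the moment at which its call begins: read the wrist's pose just before it. camera_model takes no time and is no camera call; for the wrist camera it gives the pose at the moment of the call.
- bot.hand_in(): hands the job in; it is judged then, once.
The state is a dict: "time_s": time; "joint_positions": joint angles; "qvel": joint speeds; "tau": joint torques, N m; "position": TCP position; "tcp_rot": TCP orientation; "force": force on the tool from outside, world axes, zero at the start; "moment": the same for the moment, N m; "opening": opening from 0.0 (shut) to 1.0 (fully open); "grasp_force": force on a finger pad.
Only numpy, scipy, OpenCV 4.12 (cv2) and the standard library are available. Lean on these libraries where they do the work, as an engineer would, in place of code of your own. Each camera call takes 0.05 s, during which the arm holds its last target. There are 200 camera calls.

## Working session

There is one attempt and no reset: what is moved stays moved. The work goes in short steps, Python scripts to look and compute and a tool call to move; the robot and the scene stay as the last step left them, time stands still between calls to the robot, and variables do not carry over. Pictures are saved under pics/ and viewed, at most 10 in all, crops included, and the job is handed in when it is done.

Besides the shell and the picture viewer there is one more tool, called after "Call:" as name([rows], argument=value, ...), one row to a line, values as JSON. apply_moves: Moves the arm, as the interface text tells. Its arguments: {"type":"object","properties":{"steps":{"type":"array","items":{"type":"array","items":{"type":"array","items":{"type":"number"}}}}},"required":["steps"]}

```bash
mkdir -p pics; ls
python3 - <<'E'
from rig import bot
import cv2
s=bot.read_state()
print({k:s[k] for k in("time_s","position","tcp_rot","force","opening")})
for n in("scene","top"):
    cv2.imwrite(f"pics/{n}0.png",bot.capture(n)); m=bot.camera_model(n); print(n,m)
E
```

```text
pics
{'time_s': 0.0, 'position': array([0.23536347, 0.57824215, 0.23257911]), 'tcp_rot': array([[-9.26119414e-01,  3.77228735e-01, -1.14612797e-03],
       [ 3.77230278e-01,  9.26117766e-01, -1.78926838e-03],
       [ 3.86486027e-04, -2.08943036e-03, -9.99997742e-01]]), 'force': array([0.82814671, 0.32456187, 0.20002212]), 'opening': 1.0023459637822256}
scene {'intrinsics': array([[496.29138828,   0.        , 247.08912592],
       [  0.        , 496.29138828, 188.23127332],
       [  0.        ,   0.        ,   1.        ]]), 'k1': 0.06549714618068436, 'R': array([[-0.2451152 ,  0.96945791,  0.00836049],
       [ 0.70411265,  0.18394069, -0.68585071],
       [-0.66644123, -0.16222571, -0.72769424]]), 't': array([ 0.17026657, -0.39706132,  1.46274028])}
top {'intrinsics': array([[482.99634659,   0.        , 249.33235144],
       [  0.        , 482.99634659, 187.18549998],
       [  0.        ,   0.        ,   1.        ]]), 'k1': -0.0068744049592721086, 'R': array([[-0.02385712, -0.9996844 , -0.00787035],
       [-0.99707288,  0.02436535, -0.07247071],
       [ 0.07263961,  0.00611837, -0.99733949]]), 't': array([0.01576692, 0.63795406, 1.09023292])}
```

View pics/scene0.png

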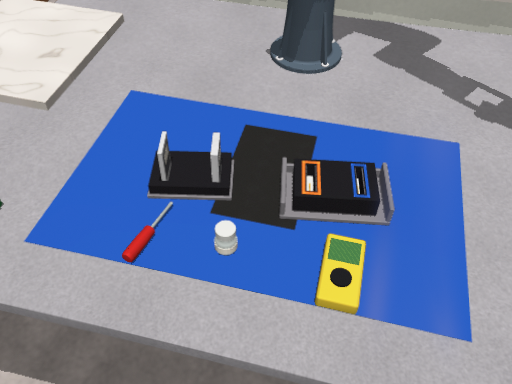

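View pics/top0.png

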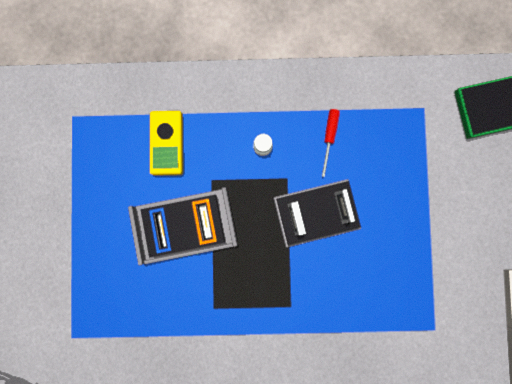

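The scene view shows the rack with two drives at about (190,165) and the dock at (335,190). In the top view the rack is centred near (317,213) and the dock near (184,227), with blue at (161,230) and orange at (204,222). The jar, driver and meter are all farther from the robot. I'll enlarge the top view to read off corners.

Run:
```python
import cv2
im=cv2.imread("pics/top0.png")[170:280,122:372]
cv2.imwrite("pics/crop0.png",cv2.resize(im,(800,352),interpolation=cv2.INTER_CUBIC))
```

```text
(no output)
```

View pics/crop0.png

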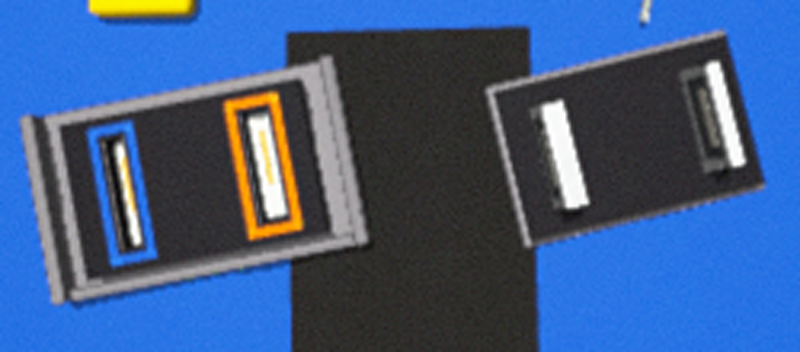

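The crop shows the rack top corners at (488,90), (725,33), (765,185), (528,244). The left (+y) drive's top looks about 24 px wide and the right one's about 17, so right is probably thin, which the pinch should confirm. The blue frame corners are (87,130), (132,122), (157,258), (112,266) and the orange ones (223,103), (277,93), (302,230), (247,240).

```bash
cat > h.py <<'E'
import numpy as np, cv2
from rig import bot
def backproj(m,px,z):
    K=np.array(m["intrinsics"]); d=np.array([m["k1"],0,0,0,0.])
    n=cv2.undistortPoints(np.array(px,float).reshape(-1,1,2),K,d).reshape(-1,2)
    R=np.array(m["R"]);t=np.array(m["t"]);c=-R.T@t
    r=np.c_[n,np.ones(len(n))]@R
    return c+r*((z-c[2])/r[:,2])[:,None]
def proj(m,X):
    X=np.array(X,float).reshape(-1,3)
    return cv2.projectPoints(X,cv2.Rodrigues(np.array(m["R"]))[0],np.array(m["t"]),np.array(m["intrinsics"]),np.array([m["k1"],0,0,0,0.]))[0].reshape(-1,2)
def plan(p,xaxis_yaw):
    """shift(cm) and turn from current pose to p with tool down and tool y along +-(object y)"""
    from scipy.spatial.transform import Rotation as Ro
    s=bot.read_state();R=np.array(s["tcp_rot"]);P=np.array(s["position"])
    a=np.radians(xaxis_yaw);T=np.array([[-np.cos(a),-np.sin(a),0],[-np.sin(a),np.cos(a),0],[0,0,-1]]).T
    T=np.c_[[-np.cos(a),-np.sin(a),0],[-np.sin(a),np.cos(a),0],[0,0,-1]]
    rv=Ro.from_matrix(R.T@T).as_rotvec(degrees=True)
    return (R.T@(np.array(p)-P)*100).round(2), rv.round(1)
E
python3 - <<'E'
from h import *
m=bot.camera_model("top")
def f(name,c,z):
    X=backproj(m,np.array(c)/3.2+[122,170],z)  # order: far+y, far-y, near-y, near+y
    ctr=X.mean(0); vy=(X[0]+X[3]-X[1]-X[2])/2; vx=(X[0]+X[1]-X[2]-X[3])/2
    print(name,ctr.round(4),"len x,y",np.linalg.norm(vx).round(4),np.linalg.norm(vy).round(4),"yaw x,y",np.degrees(np.arctan2(vx[1],vx[0])).round(1),np.degrees(np.arctan2(-vy[0],vy[1])).round(1))
f("rack",[(488,90),(725,33),(765,185),(528,244)],.035)
f("dL",[(545,103),(565,101),(590,206),(567,210)],.11)
f("dR",[(705,63),(720,62),(745,163),(730,167)],.11)
f("blue",[(87,130),(132,122),(157,258),(112,266)],.06)
f("orange",[(223,103),(277,93),(302,230),(247,240)],.06)
f("dock",[(22,117),(328,58),(367,243),(60,302)],.052)
E
```

```text
rack [ 0.5747 -0.1537  0.035 ] len x,y 0.1118 0.1733 yaw x,y 12.7 12.3
dL [ 0.5631 -0.1038  0.11  ] len x,y 0.0715 0.0143 yaw x,y 10.7 6.5
dR [ 0.5878 -0.2092  0.11  ] len x,y 0.0695 0.0101 yaw x,y 11.5 8.0
blue [0.5439 0.2003 0.06  ] len x,y 0.0957 0.0317 yaw x,y 9.8 8.7
orange [0.5606 0.1027 0.06  ] len x,y 0.0964 0.0384 yaw x,y 9.2 9.0
dock [0.5525 0.1512 0.052 ] len x,y 0.1319 0.2179 yaw x,y 11.0 9.5
```

Run:
```python
from h import *
print(plan([.588,-.209,.20],12.5), plan([.588,-.209,.24],12.5))
```

```text
(array([-62.35, -59.61,   3.36]), array([ -0.1,  -0.1, -34.7])) (array([-62.35, -59.61,  -0.64]), array([ -0.1,  -0.1, -34.7]))
```

Call:
apply_moves([
  [[-62.35, -59.6, 0, -0.1, -0.1, -34.7, 1], [-62.35, -59.6, 0, -0.1, -0.1, -34.7, 1], [-62.35, -59.6, 0, -0.1, -0.1, -34.7, 1], [-62.35, -59.6, 0, -0.1, -0.1, -34.7, 1], [-62.35, -59.6, 0, -0.1, -0.1, -34.7, 1], [-62.35, -59.6, 0, -0.1, -0.1, -34.7, 1], [-62.35, -59.6, 0, -0.1, -0.1, -34.7, 1], [-62.35, -59.6, 0, -0.1, -0.1, -34.7, 1], [-62.35, -59.6, 0, -0.1, -0.1, -34.7, 1], [-62.35, -59.6, 0, -0.1, -0.1, -34.7, 1], [-62.35, -59.6, 0, -0.1, -0.1, -34.7, 1], [-62.35, -59.6, 0, -0.1, -0.1, -34.7, 1], [-62.35, -59.6, 0, -0.1, -0.1, -34.7, 1], [-62.35, -59.6, 0, -0.1, -0.1, -34.7, 1], [-62.35, -59.6, 0, -0.1, -0.1, -34.7, 1], [-62.35, -59.6, 0, -0.1, -0.1, -34.7, 1], [-62.35, -59.6, 0, -0.1, -0.1, -34.7, 1], [-62.35, -59.6, 0, -0.1, -0.1, -34.7, 1]],
])

```text
time_s: 2.35
position: [0.588, -0.2069, 0.2337]
tcp_rot: [[-0.976, -0.219, 0.001], [-0.219, 0.976, 0.002], [-0.002, 0.001, -1.0]]
force: [0.2, 0.3, -0.1]
opening: 0.999
grasp_force: 0.0
```

Run:
```python
from h import *
s=bot.read_state();print(s["time_s"],s["position"],s["tcp_rot"].round(3),s["force"])
m=bot.camera_model("wrist");print(m)
im=bot.capture("wrist")
for a in([.588,-.209,.11],):
    print(proj(m,a))
cv2.imwrite("pics/w1.png",im)
```

```text
2.35 [ 0.5879918  -0.20689886  0.23374256] [[-0.976 -0.219  0.001]
 [-0.219  0.976  0.002]
 [-0.002  0.001 -1.   ]] [ 0.17855161  0.34887578 -0.11651086]
{'intrinsics': array([[269.07005009,   0.        , 258.55970835],
       [  0.        , 269.07005009, 193.50662922],
       [  0.        ,   0.        ,   1.        ]]), 'k1': -0.04036091446423191, 'R': array([[-0.21879262,  0.97576881,  0.00224013],
       [ 0.93588223,  0.20919821,  0.28347936],
       [ 0.27614169,  0.06411969, -0.95897572]]), 't': array([ 0.33022031, -0.54141039,  0.24217956])}
[[256.56378785 190.06741108]]
```

View pics/w1.png

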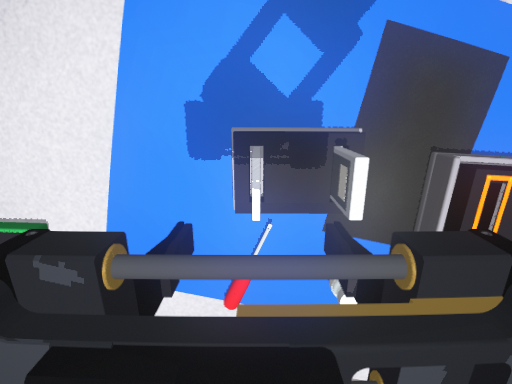

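Run:
```python
import cv2
im=cv2.imread("pics/w1.png")[115:235,220:380]
cv2.imwrite("pics/crop1.png",cv2.resize(im,(800,600),interpolation=cv2.INTER_CUBIC))
```

```text
(no output)
```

View pics/crop1.png

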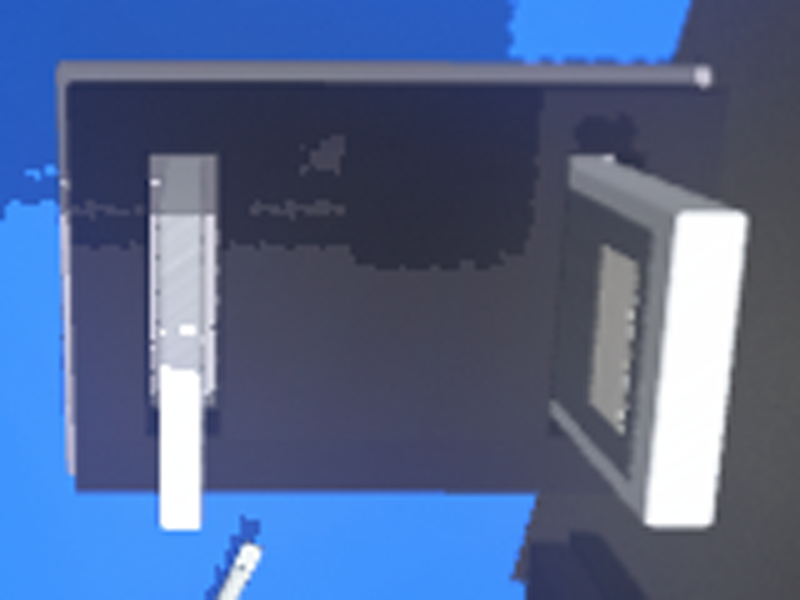

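Crop of the wrist view: the thick drive's top has corners (675,210), (748,213), (715,527), (645,524). The thin drive's top, partly in shadow, has corners (158,213), (204,213), (202,528), (160,528).

Run:
```python
from h import *
m=bot.camera_model("wrist")
for n,c in(("thick",[(675,210),(748,213),(715,527),(645,524)]),("thin",[(158,213),(204,213),(202,528),(160,528)])):
    X=backproj(m,np.array(c)/5+[220,115],.11); d=(X[2]+X[3]-X[0]-X[1])/2
    print(n,X.mean(0).round(4),np.linalg.norm(d),np.degrees(np.arctan2(d[1],d[0])),np.linalg.norm(X[0]-X[1]))
X=backproj(m,np.array([(60,65),(710,70),(75,475)])/5+[220,115],.035);print(X, np.degrees(np.arctan2(-(X[1]-X[0])[0],(X[1]-X[0])[1])))
print(plan([.588,-.209,.082],12.5))
```

```text
thick [ 0.5639 -0.1024  0.11  ] 0.06965830692462271 13.109875152608453 0.015346846865349085
thin [ 0.5884 -0.2096  0.11  ] 0.0694828321674618 12.488232478472543 0.009441056228495179
[[ 0.53584636 -0.25316435  0.035     ]
 [ 0.50035711 -0.09113025  0.035     ]
 [ 0.64336135 -0.22791315  0.035     ]] 12.35403178344689
(array([ 0.09, -0.2 , 15.18]), array([0.1, 0.1, 0.1]))
```

Call:
apply_moves([
  [[0.1, -0.2, 5, 0, 0, 0, 1], [0.1, -0.2, 10, 0, 0, 0, 1], [0.1, -0.2, 13, 0, 0, 0, 1], [0.1, -0.2, 15.2, 0, 0, 0, 1], [0.1, -0.2, 15.2, 0, 0, 0, 0], [0.1, -0.2, 15.2, 0, 0, 0, -0.5], [0.1, -0.2, 15.2, 0, 0, 0, -1], [0.1, -0.2, 15.2, 0, 0, 0, -1], [0.1, -0.2, 15.2, 0, 0, 0, -1], [0.1, -0.2, 15.2, 0, 0, 0, -1], [0.1, -0.2, 15.2, 0, 0, 0, -1]],
])

```text
time_s: 3.78
position: [0.588, -0.2103, 0.0815]
tcp_rot: [[-0.976, -0.217, 0.002], [-0.217, 0.976, 0.002], [-0.002, 0.001, -1.0]]
force: [-0.0, -0.7, 0.1]
opening: 0.286
grasp_force: 0.0
```

Call:
apply_moves([
  [[0, 0, 0, 0, 0, 0, -1], [0, 0, 0, 0, 0, 0, -1], [0, 0, 0, 0, 0, 0, -1], [0, 0, 0, 0, 0, 0, -1], [0, 0, 0, 0, 0, 0, -1], [0, 0, 0, 0, 0, 0, -1]],
])

```text
time_s: 4.53
position: [0.588, -0.2103, 0.0815]
tcp_rot: [[-0.976, -0.217, 0.002], [-0.217, 0.976, 0.002], [-0.002, 0.001, -1.0]]
force: [-0.4, -0.4, -1.0]
opening: 0.106
grasp_force: 30.0
```

0.106 × 87 mm is about 9.2 mm, so this is the thin drive. I'll lift it and move to a spot beside the dock to look at the bays.

Call:
apply_moves([
  [[0, 0, -1.5, 0, 0, 0, -1], [0, 0, -4, 0, 0, 0, -1], [0, 0, -8, 0, 0, 0, -1], [0, 0, -13, 0, 0, 0, -1], [0, 0, -14.5, 0, 0, 0, -1], [-0.4, 5, -14.5, 0, 0, 0.5, -1], [-1.0, 10, -14.5, 0, 0, 1, -1], [-1.6, 15, -14.5, 0, 0, 2, -1], [-2, 20, -14.5, 0, 0, 2.8, -1], [-2.2, 23, -14.5, 0, 0, 2.8, -1], [-2.2, 23, -14.5, 0, 0, 2.8, -1], [-2.2, 23, -14.5, 0, 0, 2.8, -1]],
])

```text
time_s: 6.02
position: [0.5593, 0.0183, 0.2266]
tcp_rot: [[-0.986, -0.169, 0.002], [-0.169, 0.986, 0.001], [-0.002, 0.001, -1.0]]
force: [-0.5, 0.3, -0.9]
opening: 0.106
grasp_force: 30.0
```

Run:
```python
from h import *
import json
s=bot.read_state();print(s["time_s"],s["position"],s["tcp_rot"].round(3),s["force"],s["opening"])
m=bot.camera_model("wrist");json.dump({k:np.array(v).tolist() for k,v in m.items()},open("w2.json","w"))
im=bot.capture("wrist");cv2.imwrite("pics/w2full.png",im)
p=proj(m,[[.5439,.2003,.06],[.5606,.1027,.06]]);print(p)
x0,y0=p.min(0)-[45,75];x0=int(max(x0,0));y0=int(max(y0,0));c=im[y0:y0+150,x0:x0+200];print(x0,y0,c.shape)
cv2.imwrite("pics/crop2.png",cv2.resize(c,None,fx=4,fy=4,interpolation=cv2.INTER_CUBIC))
```

```text
6.025 [0.559313   0.01833797 0.22662757] [[-0.986 -0.169  0.002]
 [-0.169  0.986  0.001]
 [-0.002  0.001 -1.   ]] [-0.48711235  0.2723085  -0.9294463 ] 0.1060695367677331
[[404.35409577 193.17749281]
 [325.67026635 193.14464496]]
280 118 (150, 200, 3)
```

View pics/crop2.png

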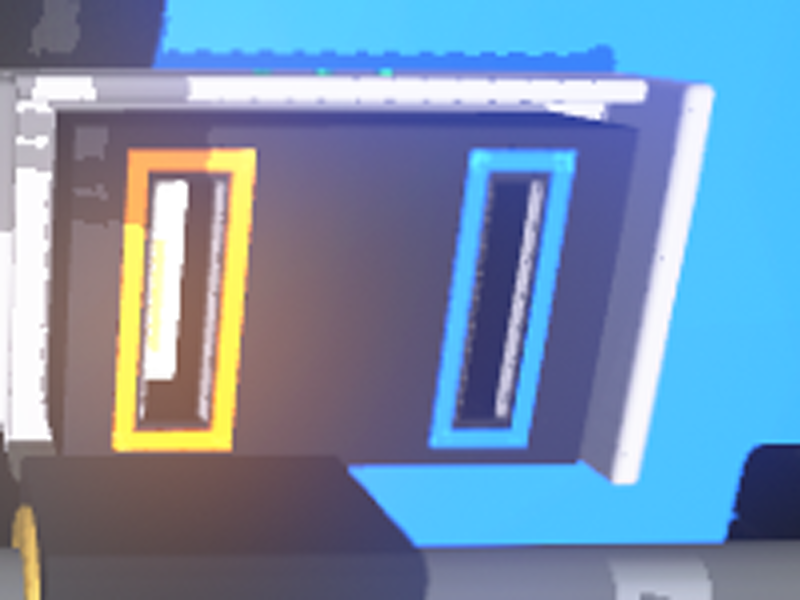

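The crop shows the orange frame with corners (130,150), (257,149), (233,450), (113,450) and the blue frame with corners (470,150), (576,150), (527,447), (430,447). Both slots are visible and unobstructed.

Run:
```python
from h import *
import json
m={k:np.array(v) for k,v in json.load(open("w2.json")).items()}
for n,c in(("orange",[(130,150),(257,149),(233,450),(113,450)]),("oin",[(150,173),(228,173),(210,426),(140,426)]),("blue",[(470,150),(576,150),(527,447),(430,447)]),("bin",[(487,172),(547,172),(500,426),(453,426)])):
    X=backproj(m,np.array(c)/4+[280,118],.06); d=(X[2]+X[3]-X[0]-X[1])/2;w=(X[1]+X[2]-X[0]-X[3])/2
    print(n,X.mean(0).round(4),np.linalg.norm(d),np.degrees(np.arctan2(d[1],d[0])),np.linalg.norm(w))
for b in([.5443,.1995],):print(plan([*b,.2266],9.7))
```

```text
orange [0.5623 0.1033 0.06  ] 0.09691308827458657 10.056120348217734 0.0383780727466851
oin [0.5617 0.1027 0.06  ] 0.08152552115382637 10.745987317209064 0.02296350605814716
blue [0.5449 0.2017 0.06  ] 0.09670713437001571 10.2552269227295 0.03250911291804157
bin [0.5448 0.2003 0.06  ] 0.0826488457265215 9.652485133029028 0.01707539253572828
(array([-1.56, 18.16,  0.02]), array([ 0. ,  0.1, -0. ]))
```

Call:
apply_moves([
  [[-0.4, 5, 0, 0, 0, 0, -1], [-0.9, 10, 0, 0, 0, 0, -1], [-1.4, 15, 0, 0, 0, -0.2, -1], [-1.6, 18.2, 0, 0, 0, -0.2, -1], [-1.6, 18.2, 3, 0, 0, -0.2, -1], [-1.6, 18.2, 6, 0, 0, -0.2, -1], [-1.6, 18.2, 8.4, 0, 0, -0.2, -1], [-1.6, 18.2, 8.4, 0, 0, -0.2, -1], [-1.6, 18.2, 8.4, 0, 0, -0.2, -1]],
])

```text
time_s: 7.2
position: [0.5456, 0.2004, 0.1437]
tcp_rot: [[-0.985, -0.171, 0.003], [-0.171, 0.985, 0.002], [-0.003, 0.001, -1.0]]
force: [0.6, -0.1, -1.9]
opening: 0.107
grasp_force: 30.0
```

Run:
```python
from h import *
s=bot.read_state();print(s["time_s"],s["position"],s["force"],s["moment"],plan([.5446,.2008,.1315],9.9))
im=bot.capture("scene");m=bot.camera_model("scene")
u,v=proj(m,[.5446,.2008,.07])[0].astype(int);print(u,v)
c=im[v-70:v+50,u-90:u+70];cv2.imwrite("pics/crop3.png",cv2.resize(c,None,fx=5,fy=5,interpolation=cv2.INTER_CUBIC))
```

```text
7.2 [0.54557768 0.20035498 0.14374719] [ 0.58258827 -0.12153642 -1.88388101] [ 0.06994107 -0.01639593  0.03227866] (array([0.09, 0.06, 1.22]), array([ 0.1,  0.2, -0. ]))
360 176
```

View pics/crop3.png

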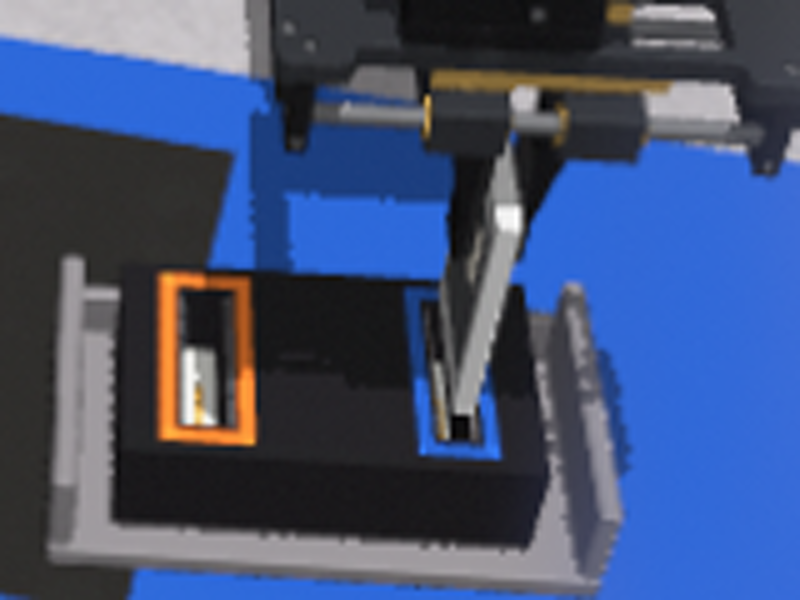

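The scene crop shows the drive above the blue slot. Its far edge runs from (510,220) to (460,410), so I'll check whether that lean is just perspective.

Run:
```python
from h import *
m=bot.camera_model("scene")
s=bot.read_state();R=s["tcp_rot"];P=s["position"]
print(R)
for dx,dy in((-.035,-.00475),(-.035,.00475)):
  for dz in(.0715,-.0285):
    print(dx,dy,dz,((proj(m,P+R@[dx,dy,dz])[0]-[270,106])*5).round())
```

```text
[[-0.98515037 -0.17164255  0.00419274]
 [-0.17163596  0.98515864  0.00188681]
 [-0.00445438  0.00113916 -0.99998943]]
-0.035 -0.00475 0.0715 [450. 410.]
-0.035 -0.00475 -0.0285 [497. 222.]
-0.035 0.00475 0.0715 [474. 411.]
-0.035 0.00475 -0.0285 [523. 224.]
```

The projected upright drive matches, so the lean is perspective. I'll ease it in.

Call:
apply_moves([
  [[0.1, 0, 0.4, 0, 0.2, 0, -1], [0.1, 0, 0.8, 0, 0.2, 0, -1], [0.1, 0, 1.1, 0, 0.2, 0, -1], [0.1, 0, 1.3, 0, 0.2, 0, -1], [0.1, 0, 1.5, 0, 0.2, 0, -1], [0.1, 0, 1.6, 0, 0.2, 0, -1]],
])

```text
time_s: 8.0
position: [0.5435, 0.2009, 0.1269]
tcp_rot: [[-0.985, -0.173, -0.002], [-0.173, 0.985, 0.001], [0.002, 0.001, -1.0]]
force: [-0.2, 1.2, -1.6]
opening: 0.108
grasp_force: 30.0
```

Call:
apply_moves([
  [[0, 0, 0.2, 0, 0, 0, -1], [0, 0, 0.5, 0, 0, 0, -1], [0, 0, 0.8, 0, 0, 0, -1], [0, 0, 1.1, 0, 0, 0, -1]],
])

```text
time_s: 8.5
position: [0.5435, 0.2008, 0.1159]
tcp_rot: [[-0.985, -0.173, -0.002], [-0.173, 0.985, 0.001], [0.001, 0.001, -1.0]]
force: [0.4, -1.2, -1.0]
opening: 0.107
grasp_force: 30.0
```

Call:
apply_moves([
  [[0, 0, 0.3, 0, 0, 0, -1], [0, 0, 0.6, 0, 0, 0, -1], [0, 0, 0.9, 0, 0, 0, -1], [0, 0, 1.2, 0, 0, 0, -1], [0, 0, 1.5, 0, 0, 0, -1], [0, 0, 1.8, 0, 0, 0, -1], [0, 0, 2.0, 0, 0, 0, -1], [0, 0, 2.1, 0, 0, 0, -1]],
])

```text
time_s: 9.5
position: [0.5435, 0.2009, 0.0956]
tcp_rot: [[-0.985, -0.173, -0.001], [-0.173, 0.985, 0.001], [0.001, 0.001, -1.0]]
force: [-1.6, -1.0, 5.9]
opening: 0.108
grasp_force: 30.0
```

Call:
apply_moves([
  [[0, 0, 0.1, 0, 0, 0, -1], [0, 0, 0.2, 0, 0, 0, -1], [0, 0, 0.3, 0, 0, 0, -1], [0, 0, 0.35, 0, 0, 0, -1], [0, 0, 0.35, 0, 0, 0, -1]],
])

```text
time_s: 10.12
position: [0.5435, 0.2009, 0.0919]
tcp_rot: [[-0.985, -0.173, -0.001], [-0.173, 0.985, 0.001], [0.001, 0.001, -1.0]]
force: [-1.1, -1.6, 4.9]
opening: 0.111
grasp_force: 30.0
```

Call:
apply_moves([
  [[0, 0, 0.05, 0, 0, 0, -1], [0, 0, 0.1, 0, 0, 0, -1], [0, 0, 0.1, 0, 0, 0, -1]],
])

```text
time_s: 10.5
position: [0.5436, 0.2009, 0.0914]
tcp_rot: [[-0.985, -0.173, -0.001], [-0.173, 0.985, 0.001], [0.001, 0.001, -1.0]]
force: [-2.1, 1.1, 8.9]
opening: 0.112
grasp_force: 30.0
```

Call:
apply_moves([
  [[0, 0, 0.05, 0, 0, 0, -1], [0, 0, 0.1, 0, 0, 0, -1], [0, 0, 0.1, 0, 0, 0, -1]],
])

```text
time_s: 10.88
position: [0.5436, 0.2009, 0.0913]
tcp_rot: [[-0.985, -0.173, -0.001], [-0.173, 0.985, 0.001], [0.001, 0.001, -1.0]]
force: [-4.4, -0.7, 14.5]
opening: 0.107
grasp_force: 30.0
```

The hard stop is reached: z holds at 0.0913 while the force rises to 14.5 N. Next I relieve the pressure, release and retreat.

Call:
apply_moves([
  [[0, 0, -0.2, 0, 0, 0, -1], [0, 0, -0.2, 0, 0, 0, 0], [0, 0, -0.2, 0, 0, 0, 0], [0, 0, -0.2, 0, 0, 0, 0], [0, 0, -0.2, 0, 0, 0, 0], [0, 0, -0.2, 0, 0, 0, 0], [0, 0, -0.2, 0, 0, 0, 0.3], [0, 0, -2, 0, 0, 0, 0.5], [0, 0, -6, 0, 0, 0, 0.5], [0, 0, -11, 0, 0, 0, 0.6], [0, 0, -13, 0, 0, 0, 0.6], [0, 0, -13, 0, 0, 0, 0.6]],
])

```text
time_s: 12.38
position: [0.5448, 0.201, 0.2215]
tcp_rot: [[-0.985, -0.173, 0.003], [-0.173, 0.985, 0.002], [-0.003, 0.001, -1.0]]
force: [0.1, 0.2, -0.1]
opening: 0.795
grasp_force: 0.0
```

Run:
```python
from h import *
s=bot.read_state();print(s["time_s"],s["position"],s["force"],s["opening"],plan([.5639,-.1028,s["position"][2]],12.7))
im=bot.capture("top");m=bot.camera_model("top")
h=bot.capture("scene");ms=bot.camera_model("scene")
u,v=proj(m,[.555,.15,.08])[0].astype(int);a=cv2.resize(im[v-40:v+40,u-60:u+60],(400,267),interpolation=cv2.INTER_CUBIC)
u2,v2=proj(ms,[.555,.15,.08])[0].astype(int);b=cv2.resize(h[v2-53:v2+53,u2-80:u2+80],(400,267),interpolation=cv2.INTER_CUBIC)
cv2.imwrite("pics/c4.png",np.vstack([a,b]))
c=np.array([.5443,.2009]);ya=np.radians(9.9);ex=np.array([np.cos(ya),np.sin(ya)]);ey=np.array([-np.sin(ya),np.cos(ya)])
for z in(.12,.13):
  print(z,[((proj(ms,[*(c+i*.035*ex+j*.00475*ey),z])[0]-[u2-80,v2-53])*2.5+[0,267]).round().tolist() for i,j in((1,-1),(1,1),(-1,1),(-1,-1))])
```

```text
12.375 [0.54477541 0.20098434 0.22152866] [ 0.05059345  0.23028169 -0.10289946] 0.7950887518771017 (array([  3.36, -30.25,  -0.05]), array([ 0.1,  0.2, -2.8]))
0.12 [[274.0, 398.0], [286.0, 399.0], [278.0, 338.0], [266.0, 337.0]]
0.13 [[276.0, 389.0], [289.0, 390.0], [280.0, 329.0], [268.0, 328.0]]
```

View pics/c4.png

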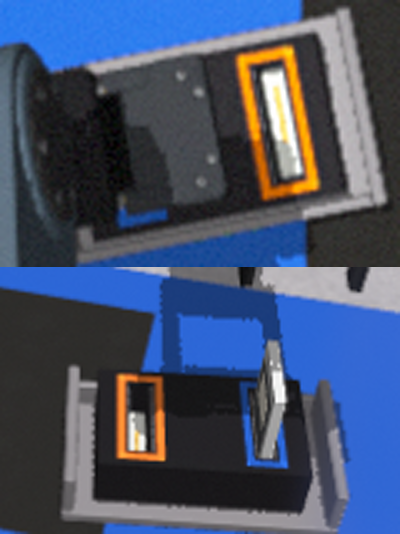

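The thin drive stands in the blue bay, and its top at about (277,340)–(285,399) matches the predicted home height of 0.12 m. Next I fetch the thick one.

Call:
apply_moves([
  [[0.6, -6, 0, 0, 0, -0.5, 0.6], [1.3, -12, 0, 0, 0, -1, 0.6], [2, -18, 0, 0, 0, -2, 0.6], [2.7, -24, 0, 0, 0, -2.8, 0.6], [3.3, -29, 0, 0, 0.2, -2.8, 0.6], [3.35, -30.2, 0, 0, 0.2, -2.8, 0.6], [3.35, -30.2, 0, 0, 0.2, -2.8, 0.6], [3.35, -30.2, 0, 0, 0.2, -2.8, 0.6]],
])

```text
time_s: 13.48
position: [0.5621, -0.1007, 0.2185]
tcp_rot: [[-0.975, -0.222, -0.007], [-0.222, 0.975, 0.002], [0.006, 0.003, -1.0]]
force: [0.6, -0.0, -1.0]
opening: 0.804
grasp_force: 0.0
```

Run:
```python
from h import *
print(bot.read_state()["position"],plan([.5639,-.1026,.0815],12.7))
```

```text
[ 0.56211243 -0.10073512  0.21849664] (array([-0.22, -0.27, 13.7 ]), array([ 0.2, -0.4,  0.1]))
```

Call:
apply_moves([
  [[-0.2, -0.2, 4, 0, -0.3, 0, 0.6], [-0.2, -0.2, 9, 0, -0.3, 0, 0.6], [-0.2, -0.2, 12, 0, -0.3, 0, 0.6], [-0.2, -0.2, 13.7, 0, -0.3, 0, 0.6], [-0.2, -0.2, 13.7, 0, -0.3, 0, 0], [-0.2, -0.2, 13.7, 0, -0.3, 0, -1], [-0.2, -0.2, 13.7, 0, -0.3, 0, -1], [-0.2, -0.2, 13.7, 0, -0.3, 0, -1], [-0.2, -0.2, 13.7, 0, -0.3, 0, -1], [-0.2, -0.2, 13.7, 0, -0.3, 0, -1], [-0.2, -0.2, 13.7, 0, -0.3, 0, -1], [-0.2, -0.2, 13.7, 0, -0.3, 0, -1], [-0.2, -0.2, 13.7, 0, -0.3, 0, -1], [-0.2, -0.2, 13.7, 0, -0.3, 0, -1], [-0.2, -0.2, 13.7, 0, -0.3, 0, -1]],
])

```text
time_s: 15.35
position: [0.5645, -0.104, 0.0823]
tcp_rot: [[-0.975, -0.221, 0.0], [-0.221, 0.975, 0.001], [-0.0, 0.001, -1.0]]
force: [0.3, -0.5, 0.7]
opening: 0.169
grasp_force: 30.0
```

That reads 14.7 mm, so it is the thick drive.

Call:
apply_moves([
  [[0, 0, -1.5, 0, 0, 0, -1], [0, 0, -4, 0, 0, 0, -1], [0, 0, -8, 0, 0, 0, -1], [0, 0, -12, 0, 0, 0, -1], [-1, 5, -13.5, 0, 0, 0.7, -1], [-2.1, 10, -13.5, 0, 0, 1.4, -1], [-3.2, 15, -13.5, 0, 0, 2.2, -1], [-4.1, 19, -13.5, 0, 0, 2.8, -1], [-4.3, 20.2, -13.5, 0, 0, 2.8, -1], [-4.3, 20.2, -11, 0, 0, 2.8, -1], [-4.3, 20.2, -8, 0, 0, 2.8, -1], [-4.3, 20.2, -6.2, 0, 0, 2.8, -1], [-4.3, 20.2, -6.2, 0, 0, 2.8, -1], [-4.3, 20.2, -6.2, 0, 0, 2.8, -1]],
])

```text
time_s: 17.1
position: [0.5627, 0.1019, 0.1454]
tcp_rot: [[-0.985, -0.172, 0.002], [-0.172, 0.985, 0.001], [-0.002, 0.001, -1.0]]
force: [-0.3, -0.0, -1.3]
opening: 0.168
grasp_force: 30.0
```

Run:
```python
from h import *
s=bot.read_state();print(s["time_s"],s["position"],s["tcp_rot"].round(4),s["force"],plan([.5617,.1026,.132],9.9))
im=bot.capture("scene");m=bot.camera_model("scene")
u,v=proj(m,[.5617,.1026,.07])[0].astype(int)
cv2.imwrite("pics/crop5.png",cv2.resize(im[v-70:v+50,u-60:u+100],None,fx=5,fy=5,interpolation=cv2.INTER_CUBIC))
f=lambda X:((proj(m,X)[0]-[u-60,v-70])*5).round()
P,R=s["position"],s["tcp_rot"]
print([f(P+R@[-.035,j*.0075,.0723]) for j in(-1,1)],[f([.5617,.1026,.06])])
```

```text
17.1 [0.56265277 0.10187198 0.14543659] [[-9.851e-01 -1.721e-01  1.600e-03]
 [-1.721e-01  9.851e-01  1.200e-03]
 [-1.800e-03  9.000e-04 -1.000e+00]] [-0.27212403 -0.00647217 -1.3202484 ] (array([0.08, 0.09, 1.34]), array([0.1, 0.1, 0. ]))
[array([284., 408.]), array([322., 410.])] [array([301., 369.])]
```

View pics/crop5.png

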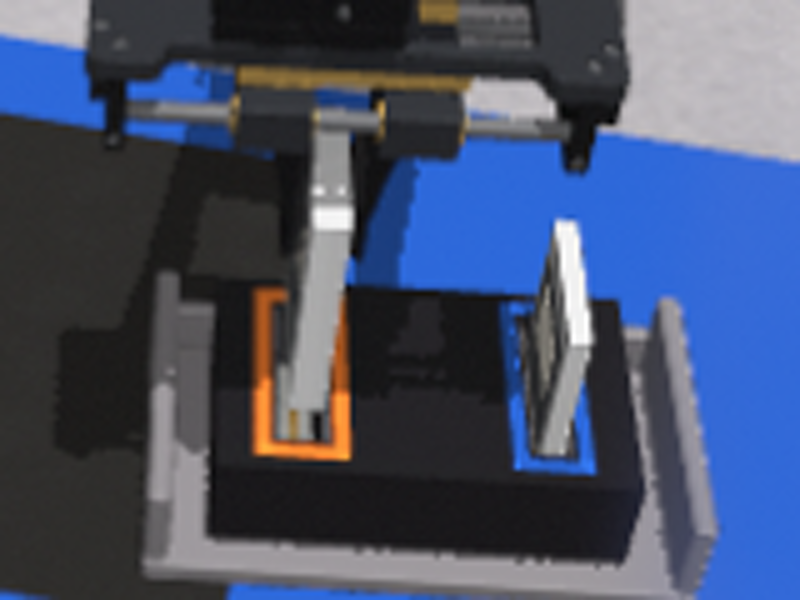

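The drive is above the orange slot, with its bottom corners at about (290,408) and (328,408) and the slot centre near column 302, which is within the bevel. The thin drive is standing in the blue bay.

Call:
apply_moves([
  [[0.1, 0, 0.5, 0, 0.1, 0, -1], [0.1, 0, 0.9, 0, 0.1, 0, -1], [0.1, 0, 1.2, 0, 0.1, 0, -1], [0.1, 0, 1.4, 0, 0.1, 0, -1], [0.1, 0, 1.6, 0, 0.1, 0, -1], [0.1, 0, 1.75, 0, 0.1, 0, -1]],
])

```text
time_s: 17.9
position: [0.5609, 0.1023, 0.1269]
tcp_rot: [[-0.985, -0.173, -0.002], [-0.173, 0.985, 0.001], [0.001, 0.001, -1.0]]
force: [-0.2, -1.2, -1.5]
opening: 0.17
grasp_force: 30.0
```

Call:
apply_moves([
  [[0, 0, 0.3, 0, 0, 0, -1], [0, 0, 0.6, 0, 0, 0, -1], [0, 0, 0.9, 0, 0, 0, -1], [0, 0, 1.2, 0, 0, 0, -1], [0, 0, 1.5, 0, 0, 0, -1]],
])

```text
time_s: 18.52
position: [0.5609, 0.1023, 0.1119]
tcp_rot: [[-0.985, -0.173, -0.002], [-0.173, 0.985, 0.001], [0.001, 0.001, -1.0]]
force: [0.5, 0.5, -0.5]
opening: 0.169
grasp_force: 30.0
```

Depth is about 20 mm and it moves freely. I'll continue onto the seat.

Call:
apply_moves([
  [[0, 0, 0.3, 0, 0, 0, -1], [0, 0, 0.6, 0, 0, 0, -1], [0, 0, 0.9, 0, 0, 0, -1], [0, 0, 1.2, 0, 0, 0, -1], [0, 0, 1.4, 0, 0, 0, -1], [0, 0, 1.6, 0, 0, 0, -1], [0, 0, 1.75, 0, 0, 0, -1], [0, 0, 1.85, 0, 0, 0, -1], [0, 0, 1.9, 0, 0, 0, -1]],
])

```text
time_s: 19.65
position: [0.5609, 0.1024, 0.0937]
tcp_rot: [[-0.985, -0.173, -0.001], [-0.173, 0.985, 0.001], [0.001, 0.001, -1.0]]
force: [-0.4, -0.7, 5.0]
opening: 0.17
grasp_force: 30.0
```

Call:
apply_moves([
  [[0, 0, 0.05, 0, 0, 0, -1], [0, 0, 0.1, 0, 0, 0, -1], [0, 0, 0.15, 0, 0, 0, -1], [0, 0, 0.2, 0, 0, 0, -1], [0, 0, 0.2, 0, 0, 0, -1]],
])

```text
time_s: 20.27
position: [0.561, 0.1024, 0.0922]
tcp_rot: [[-0.985, -0.173, -0.001], [-0.173, 0.985, 0.001], [0.001, 0.001, -1.0]]
force: [-2.2, -0.1, 10.7]
opening: 0.172
grasp_force: 30.0
```

Call:
apply_moves([
  [[0, 0, 0.05, 0, 0, 0, -1], [0, 0, 0.1, 0, 0, 0, -1], [0, 0, 0.1, 0, 0, 0, -1]],
])

```text
time_s: 20.65
position: [0.561, 0.1024, 0.0921]
tcp_rot: [[-0.985, -0.173, -0.001], [-0.173, 0.985, 0.001], [0.001, 0.001, -1.0]]
force: [-4.3, 0.5, 17.6]
opening: 0.172
grasp_force: 30.0
```

This one is on its hard stop too. Release and retreat, clearing the top view.

Call:
apply_moves([
  [[0, 0, -0.2, 0, 0, 0, -1], [0, 0, -0.2, 0, 0, 0, 0], [0, 0, -0.2, 0, 0, 0, 0], [0, 0, -0.2, 0, 0, 0, 0], [0, 0, -0.2, 0, 0, 0, 0], [0, 0, -0.2, 0, 0, 0, 0], [0, 0, -0.2, 0, 0, 0, 0.3], [0, 0, -2, 0, 0, 0, 0.5], [0, 0, -6, 0, 0, 0, 0.5], [0, 0, -11, 0, 0, 0, 0.6], [0, 0, -13, 0, 0, 0, 0.6], [1, -6, -13, 0, 0, 0, 0.6], [2, -12, -13, 0, 0, 0, 0.6], [3, -18, -13, 0, 0, 0, 0.6], [4, -24, -13, 0, 0, 0, 0.6], [4, -24, -13, 0, 0, 0, 0.6], [4, -24, -13, 0, 0, 0, 0.6]],
])

```text
time_s: 22.78
position: [0.5626, -0.1409, 0.2195]
tcp_rot: [[-0.985, -0.172, -0.003], [-0.172, 0.985, 0.002], [0.002, 0.003, -1.0]]
force: [-0.7, 0.2, -0.5]
opening: 0.8
grasp_force: 0.0
```

Run:
```python
from h import *
s=bot.read_state();print(s["time_s"],s["position"],s["force"])
m=bot.camera_model("scene");im=bot.capture("scene")
u,v=proj(m,[.555,.15,.08])[0].astype(int)
cv2.imwrite("pics/c6.png",cv2.resize(im[v-55:v+125,u-220:u+80],(800,480),interpolation=cv2.INTER_CUBIC))
ya=np.radians(9.9);ex=np.array([np.cos(ya),np.sin(ya)]);ey=np.array([-np.sin(ya),np.cos(ya)])
for c,h in(((.5443,.2009),.00475),((.561,.1024),.0075)):
  print([((proj(m,[*(np.array(c)+i*.035*ex+j*h*ey),.12])[0]-[u-220,v-55])*8/3).round().tolist() for i,j in((1,-1),(1,1),(-1,1),(-1,-1))])
```

```text
22.775 [ 0.56258704 -0.14092267  0.21953954] [-0.71868876  0.23135139 -0.50505212]
[[665.0, 145.0], [679.0, 146.0], [670.0, 81.0], [657.0, 80.0]]
[[522.0, 137.0], [542.0, 138.0], [540.0, 74.0], [521.0, 73.0]]
```

View pics/c6.png

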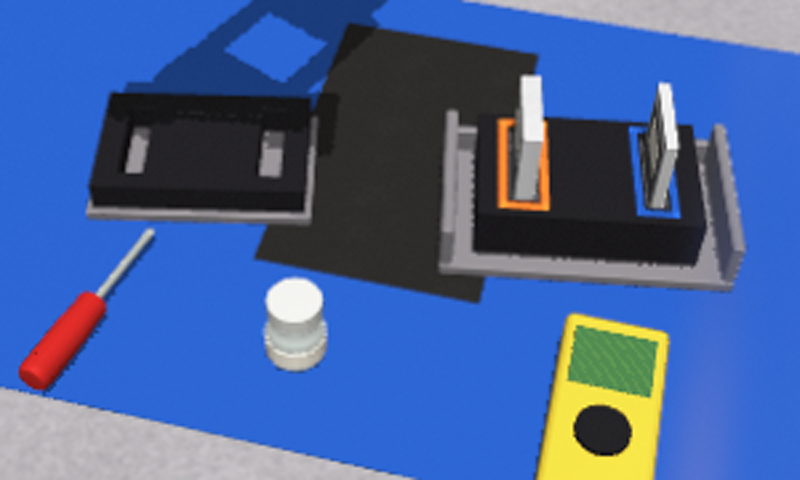

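Both drives stand released. Their tops, at about (532,140) and (668,149), are within about 1–2 mm of the predicted home height. The rack is empty and the other items haven't moved.

```bash
python3 -c "
from rig import bot
print(bot.hand_in())"
```

```text
the job is handed in; nothing more can be done
None
```

I plugged the thin drive into the blue bay and then the thick one into the orange bay, pressed each onto its hard stop (under 18 N), left both standing released, and handed the job in at about 23 s with the screwdriver, jar and multimeter untouched.

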